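# Offer a spread circlip to the groove of a reel stub

### The arm

A 6-joint arm with a two-finger parallel gripper is mounted at the origin on the work surface. World frame = base frame: x ahead of the robot, y to its left, z up, the work surface at z = 0. Lengths are in m, angles in rad, forces in N, time in s.
With the tool pointing down it reaches from about 0.225 to 0.875 m from the base axis. Payload 3.4 kg.
Tool frame: the origin (TCP) lies at the very end of the fingers, on their centre line; the grasp point (between the pads) lies 19 mm behind it; z points along the fingers, y is the direction in which the jaws open and shut (so a half turn about z gives the same grasp; the last joint's range is limited). The gripper opens to 85 mm and grips with 20 to 120 N. Pads are 22 mm wide; open, the fingers measure 114 mm over their backs; the gripper's body (76 mm by 85 mm) begins 54 mm behind the grasp point. The pads swing forward as they close: fully open they stand 13 mm farther back than shut.
Start: joints at [1.036, 0.276, 1.505, -0, 1.361, -0.121], TCP at [0.231, 0.526, 0.231] pointing down, gripper open.
Joint ranges: [-2.89, 2.89], [-0.75, 2.08], [0.22, 2.7], [-1.18, 4.32], [0.11, 2.71], [-2.7, 2.7]. Speed limits (rad/s): [2.57, 2.57, 3.14, 3.14, 3.14, 3.14].

### API

Orientations are given as a unit quaternion [w, x, y, z].
In Python, from rig import manip, viewer, job gives the robot as it stands.
- The arm moves only by the shell command python3 -m crank 'ROWS' [OPENING] [FORCE]. ROWS is JSON, a list of rows, each a list of 6 numbers: the shift along the tool's x, y, z in m, then the turn, a rotation vector about the tool's x, y, z in degrees. In form: [[dx, dy, dz, rx, ry, rz], ...]. A call has 1 to 20 rows; each row is the pose to reach, as a shift and turn from the pose measured when the call began, along the tool's axes at that moment; what a row does not reach only later rows make up. A row lasts 1/8 s, in which the tool goes at most 62.5 mm and 10.7 degrees, less where a joint would pass 70% of its speed; a pose out of reach is approached as far as the arm can. A call with a gripper value outside its range is refused whole. OPENING is the opening, from 0 (shut) to 1 (fully open), set as the call begins (- or left out, the last holds). The fingers move at their own pace and stop on an object; FORCE is the grip in N (left out, the last holds). Time passes only in rows, so rows that repeat a pose let the fingers close. It gives the time, the measured TCP pose, the force and the opening at its end, in the units of the state.
- manip.get_state(): the state, without advancing time (a new reading comes with each control period).
- viewer.get_image(name): name is "scene" or "top" or "wrist"; returns a dict with "frame" (420x560x3 uint8, blue, green, red), "range_z" (420x560 float32, m along the optical axis (not along the pixel's ray), 0 where there is no reading), "intrinsics" (3x3 intrinsics, pixels), "world_from_camera" (4x4, takes a point from camera to world coordinates); the wrist camera has in their place "mount" (4x4, takes a point from camera to tool coordinates, whose origin is the TCP and whose axes are the flange's). Camera axes: x right, y up, looking along -z (the intrinsics and any distortion apply to the point x, -y, -z); pixel columns grow to the right and rows downward; lengths in m; the calibration is good to about 2 mm. A picture is of the moment at which its call begins: read the wrist's pose just before it.
- job.sign_off(): hands the job in, once; it reports no verdict.
The state is a dict: "clock": time; "qpos": joint angles; "qd": joint speeds; "effort": joint torques, N m; "position": TCP position; "ee_rot": TCP orientation; "contact_force": force on the tool from outside, world axes, zero at the start; "moment": the same for the moment, N m; "width": finger opening in m.
Only numpy, scipy, OpenCV 4.12 (cv2) and the standard library are available. Lean on these libraries where they do the work, as an engineer would, in place of code of your own. Each camera call takes 0.05 s, during which the arm holds its last target. There are 200 camera calls.

### The job

Push the brown reel drum along the counter into the corner of the two low steel stop bars until its rim is right up against both. Then take the circlip pliers out of the stand by their handles, squeeze them fully so that the clip on their tips is spread, lower the clip over the reel's stub to the level of the groove, and finish there, still holding the pliers upright and squeezed in the gripper, the clip around the groove without leaning on the reel. Keep the reel against the stops and leave the lure box, the two sinkers and the crank handle where they lie.

Things in the scene. Friction and masses are not known exactly. Their poses are not given: they have to be found in the camera images.
- reel: Loose brown bakelite reel drum lying flat: disc 96 mm diameter, 20 mm high, 0.25-0.5 kg. At its centre a brass boss (36 mm diameter, height 20-26 mm) and on that an upright steel stub, 22 mm diameter, height 26-62 mm, with an 18 mm diameter groove at height 47.5-52.5 mm. The stub may be gripped. Origin: centre of the underside, z up.
- stops: Two dark steel bars, 14 mm wide and high, fixed to the counter in a right-angled corner. Origin (on the counter): where the reel's axis stands when its rim touches both. One bar's inner face is at x = +48 mm of this frame (along y, -62 to +62 mm), the other's at y = +48 mm (along x, -62 to +48 mm): the reel is pushed to +x and +y.
- stand: Fixed brown wooden stand: base 90 x 110 x 8 mm, two posts 25 x 16 mm at y = +36 and -36 mm, 83 mm high, with 16 mm wide notches (floor at 69 mm, open on top) holding the pliers' shoulders. The pliers lift straight up out of it. Origin: centre of the underside, axes as the pliers' standing in it.
- pliers: Loose circlip pliers, 0.16 kg, standing upright in the stand, tips down. Origin: the pivot, 74 mm above the counter in the stand; z up; one handle at +y, one at -y. Flat shoulders (12 mm in x, 10 mm high) reach to y = +-38 mm at pivot height. Tips end 65 mm below the pivot at x = 0, y = +-7 mm (+-18 mm squeezed). Squeezing them in a gripper may shift the pivot some mm down.
- handles (a point): Place to grip: midway between the two grey handles, 45 mm above the pivot. Handles are 16 mm wide in x, 5 to 68 mm above the pivot. Here they measure 63 mm along y over their outer faces relaxed, 48 mm fully squeezed (faces then parallel). A full squeeze along y takes about 8 N a side against a spring and ends at a stop; tips and clip then spread. 35 N does no harm.
- clip (a point): Centre of the clip's opening when fully spread, mid-thickness: x = -11, y = 0, z = -62 mm in the pliers' frame, axes as the pliers'. The dark steel clip (28 mm wide, 3 mm thick, level, from x = -30 to +7 mm) stays on the tips. Relaxed, its opening is 20 mm wide and will not pass the stub; at full squeeze it clears a shaft of about 28 mm.
- groove (a point): Centre of the groove on the stub's axis, 50 mm above the reel's underside.
- jaw (a joint): Squeeze of the pliers: swing of one jaw about the pivot, 0 rad relaxed, 0.18 rad at the stop (fully squeezed, clip fully spread); a spring drives it back to 0.
- lure_box: Loose yellow plastic lure box, 80 x 130 x 36 mm. Bystander. Origin: centre of the underside.
- sinker_a: Loose grey lead sinker, 28 mm diameter, 36 mm high. Bystander. Origin: centre of the underside.
- sinker_b: Loose grey lead sinker, the same. Bystander.
- crank: Loose steel crank handle lying flat, 75 mm long along its x, 30 mm high at its wooden knob. Bystander. Origin: centre of the underside.
Mind the look-alikes: they are no part of the job. Leave any green or white look-alike of the reel alone.

How it is judged:
By the outcome, as a careful person would: the job done as asked, in the order asked, and still so for the second after the job is handed in, while the arm keeps its last pose, push and grip.
It also fails if it takes over 67 s, if anything falls off the work surface, if the arm or the gripper's body presses on something with over 40 N, if the wrist force passes 120 N, or if a joint passes its speed limit or range.

## Working session

There is one attempt and no reset: what is moved stays moved. The work goes in short steps, Python scripts to look and compute and a shell command to move; the robot and the scene stay as the last step left them, time stands still between calls to the robot, and variables do not carry over. Pictures are saved under pics/ and viewed, about 8 in all and at most 12, crops included, and the job is handed in when it is done.

```bash
mkdir -p pics; cat > h.py <<'E'
import numpy as np, cv2
from rig import manip, viewer, job
from scipy.spatial.transform import Rotation as R
def rot(q): return R.from_quat([q[1],q[2],q[3],q[0]])
def shot(name,fn=None,save=True):
    s=manip.get_state(); im=viewer.get_image(name)
    if "mount" in im:
        T=np.eye(4);T[:3,:3]=rot(s["ee_rot"]).as_matrix();T[:3,3]=s["position"]
        W=T@np.array(im["mount"])
    else: W=np.array(im["world_from_camera"])
    np.savez(f"pics/{fn or name}.npz",f=im["frame"],d=im["range_z"],K=im["intrinsics"],W=W)
    cv2.imwrite(f"pics/{fn or name}.png",im["frame"])
def load(fn): return np.load(f"pics/{fn}.npz")
def cloud(fn):
    z=load(fn);d=z["d"];K=z["K"];v,u=np.mgrid[:d.shape[0],:d.shape[1]]
    p=np.stack([(u-K[0,2])/K[0,0]*d,-(v-K[1,2])/K[1,1]*d,-d],-1)
    P=p@z["W"][:3,:3].T+z["W"][:3,3]; P[d<=0]=np.nan
    return P,z["f"]
def px(fn,u,v,zw):
    z=load(fn);K=z["K"];r=z["W"][:3,:3]@np.array([(u-K[0,2])/K[0,0],-(v-K[1,2])/K[1,1],-1]);o=z["W"][:3,3]
    return o+r*(zw-o[2])/r[2]
def proj(fn,P):
    z=load(fn);K=z["K"];c=z["W"][:3,:3].T@(np.array(P)-z["W"][:3,3]);
    return K[0,0]*c[0]/-c[2]+K[0,2],K[1,1]*-c[1]/-c[2]+K[1,2]
E
python3 - <<'E'
from h import *
shot("top");shot("scene")
s=manip.get_state();print(s)
im=np.hstack([load("top")["f"],load("scene")["f"]]);print({k:(v.shape if hasattr(v,'shape') else v) for k,v in load("top").items()},load("top")["K"],load("top")["W"])
E
```

```text
{'clock': 0.1, 'qpos': array([ 1.03600208e+00,  2.76576439e-01,  1.50601276e+00,  1.33994858e-05,
        1.36073373e+00, -1.21035136e-01]), 'qd': array([ 0.00221637, -0.00046878, -0.00459341,  0.00040519,  0.00020058,
       -0.00087767]), 'effort': array([ 2.18086207e-03, -4.17700624e+01, -2.46405852e+01, -1.71352635e-04,
        5.94957877e-03,  3.73165494e-05]), 'position': array([0.23095322, 0.52605403, 0.23049827]), 'ee_rot': array([-2.84836114e-04,  2.05408295e-01,  9.78675985e-01, -8.16928099e-04]), 'contact_force': array([ 0.12494058,  0.0830998 , -0.56438919]), 'moment': array([ 0.02849982,  0.03839822, -0.01382561]), 'width': 0.08509138655460496}
{'f': (420, 560, 3), 'd': (420, 560), 'K': (3, 3), 'W': (4, 4)} [[500.28960587   0.         283.49559836]
 [  0.         500.28960587 200.08125555]
 [  0.           0.           1.        ]] [[-0.00192878  0.98409217 -0.17764819  0.4118142 ]
 [-0.99998829 -0.00268672 -0.00402607 -0.10608246]
 [-0.00443932  0.17763835  0.98408582  1.03511138]
 [ 0.          0.          0.          1.        ]]
```

View pics/top.png

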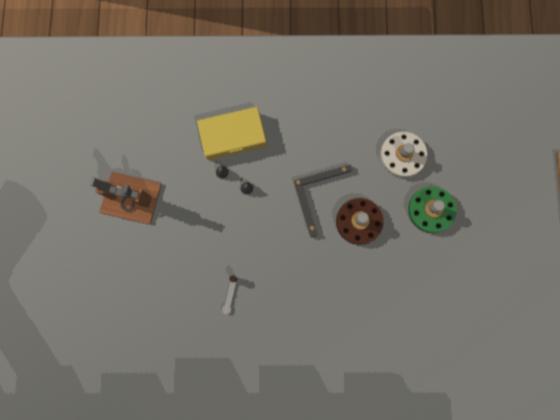

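View pics/scene.png

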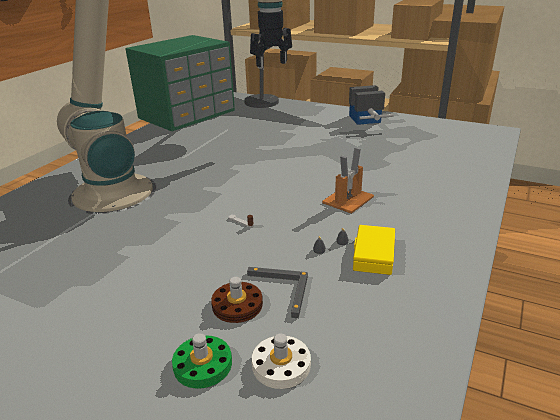

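Top view: the brown reel is at about (360,220), the corner is at (297,181) with bars towards (350,168) and (313,235). The stand is at (130,197), the box at (232,132), the sinkers at (222,171) and (247,187), and the crank at (230,293).

```bash
python3 - <<'E'
from h import *
P,f=cloud("top")
z=P[...,2]
print("table z", np.nanmedian(z[300:400,300:500]))
def reg(u0,u1,v0,v1):
    m=np.zeros(z.shape,bool);m[v0:v1,u0:u1]=1;return m
m=reg(285,358,160,240)&(z>0.009)&(z<0.018)
# exclude reel
c=px("top",360,220,0.02);print("reel approx",c)
m&=np.hypot(P[...,0]-c[0],P[...,1]-c[1])>0.055
Q=P[m];print(len(Q))
print(cv2.minAreaRect((Q[:,:2]*1000).astype(np.float32)))
# fit stops pose: fit L-shape by maximizing overlap
from scipy.optimize import minimize,differential_evolution
def dist(p,q):
    c,s=np.cos(p[2]),np.sin(p[2]); d=q[:,:2]-p[:2]; x=d@[c,s]; y=d@[-s,c]
    def box(x0,x1,y0,y1):
        return np.hypot(np.maximum(np.maximum(x0-x,x-x1),0),np.maximum(np.maximum(y0-y,y-y1),0))+0*x
    a=np.hypot((x-.055),np.maximum(np.abs(y)-.062,0)); b=np.hypot(y-.055,np.maximum(np.maximum(-.062-x,x-.062),0))
    return np.minimum(a,b)
r=differential_evolution(lambda p:np.mean(np.minimum(dist(p,Q),.03)),[(Q[:,0].mean()-.1,Q[:,0].mean()+.1),(Q[:,1].mean()-.1,Q[:,1].mean()+.1),(-.8,.8)],seed=1,tol=1e-8)
print("stops",r.x,np.degrees(r.x[2]),r.fun)
# reel: stub top points z>.05
m=reg(335,385,195,245)
t=m&(z>0.055)&(z<.07);print("stub top",np.nanmean(P[t],0),t.sum())
t=m&(z>0.016)&(z<.0235);Q=P[t];e=cv2.minEnclosingCircle((Q[:,:2]*1000).astype(np.float32));print("disc",e)
# stand
m=reg(85,175,165,230)
for a,b in((.004,.012),(.06,.075),(.078,.088),(.09,.15)):
    t=m&(z>a)&(z<b);Q=P[t]
    if len(Q)>4: print(a,b,len(Q),Q.mean(0),cv2.minAreaRect((Q[:,:2]*1000).astype(np.float32)))
A=cv2.resize(f[165:232,85:175],None,fx=6,fy=6,interpolation=3)
cv2.imwrite("pics/stand_top.png",A)
f2=load("scene")["f"];B=cv2.resize(f2[140:225,310:385],None,fx=6,fy=6,interpolation=3)
H=510;cv2.imwrite("pics/c1.png",cv2.resize(np.hstack([A[:400],B[:400]]),None,fx=.8,fy=.8))
E
```

```text
table z 0.0013599107295427793
reel approx [ 0.55322869 -0.25835921  0.02      ]
716
((596.0455322265625, -199.24215698242188), (124.2199478149414, 124.1772689819336), 16.26847267150879)
stops [ 0.59498393 -0.19952378  0.27968339] 16.024677685532435 0.003596170912685755
stub top [ 0.55117956 -0.25704399  0.06288924] 101
disc ((551.756591796875, -257.4410705566406), 48.33297348022461)
0.004 0.012 1681 [0.60103215 0.21606375 0.00851082] ((605.9952392578125, 223.27328491210938), (189.86900329589844, 136.66770935058594), 89.91287994384766)
0.06 0.075 70 [0.59638707 0.20655031 0.06851275] ((602.6696166992188, 218.6657257080078), (88.36204528808594, 24.774688720703125), 76.85964965820312)
0.078 0.088 277 [0.60018907 0.21193308 0.08245538] ((603.0952758789062, 219.4298858642578), (89.97057342529297, 25.14128303527832), 76.88668060302734)
0.09 0.15 230 [0.60409362 0.22635686 0.11926401] ((602.9346313476562, 218.69155883789062), (70.35613250732422, 15.970020294189453), 76.98540496826172)
```

View pics/c1.png

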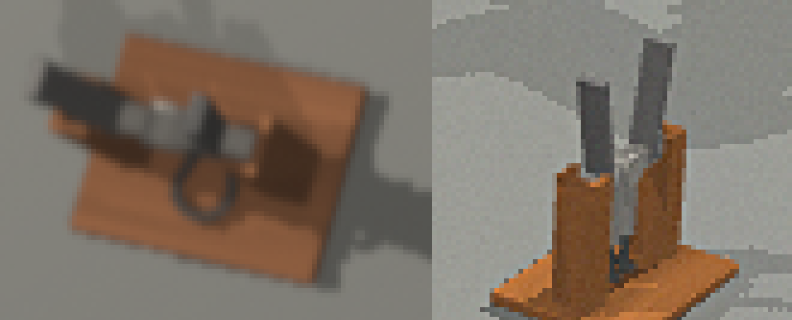

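The clip opens towards world -x, so the pliers' yaw is about -13°. The stops' yaw is about 16°. I'll go above the reel with the jaws along the stops' diagonal.

```bash
cat >> h.py <<'E'
def go(pos,yyaw,tilt=True):
    """row to reach world pos with tool z down and tool y at world angle yyaw (deg, mod 180)"""
    s=manip.get_state();A=rot(s["ee_rot"]);best=None
    for k in(0,180):
        a=np.radians(yyaw+k);y=np.array([np.cos(a),np.sin(a),0]);z=np.array([0,0,-1.]);x=np.cross(y,z)
        T=R.from_matrix(np.stack([x,y,z],1));w=(A.inv()*T).as_rotvec(degrees=True)
        if best is None or np.linalg.norm(w)<np.linalg.norm(best):best=w
    d=A.inv().apply(np.array(pos)-s["position"])
    print("row",np.round(d,4).tolist()+np.round(best,1).tolist(),"dist",np.linalg.norm(d).round(3))
E
python3 -c "
from h import *
go([.5515,-.2572,.16],61)"
```

```text
row [-0.6084, -0.5882, 0.0714, -0.1, -0.0, 5.3] dist 0.849
```

```bash
python3 -m crank '[[-0.304,-0.294,0.02,0,0,5.3],[-0.304,-0.294,0.02,0,0,5.3],[-0.304,-0.294,0.02,0,0,5.3],[-0.304,-0.294,0.02,0,0,5.3],[-0.304,-0.294,0.02,0,0,5.3],[-0.304,-0.294,0.02,0,0,5.3],[-0.304,-0.294,0.02,0,0,5.3],[-0.6084,-0.5882,0.0714,-0.1,0,5.3],[-0.6084,-0.5882,0.0714,-0.1,0,5.3],[-0.6084,-0.5882,0.0714,-0.1,0,5.3],[-0.6084,-0.5882,0.0714,-0.1,0,5.3],[-0.6084,-0.5882,0.0714,-0.1,0,5.3],[-0.6084,-0.5882,0.0714,-0.1,0,5.3],[-0.6084,-0.5882,0.0714,-0.1,0,5.3],[-0.6084,-0.5882,0.0714,-0.1,0,5.3],[-0.6084,-0.5882,0.0714,-0.1,0,5.3]]' 1 40; python3 - <<'E'
from h import *
shot("wrist","w1")
go([.5515,-.2572,.036],61)
print(manip.get_state()["qpos"])
E
```

```text
clock: 2.1
position: [0.5507, -0.2566, 0.1592]
ee_rot: [-0.001, 0.251, 0.968, 0.001]
contact_force: [-0.6, -0.4, 1.0]
width: 0.0855
row [-0.0015, -0.0007, 0.1236, 0.0, -0.1, 0.0] dist 0.124
[-5.50074759e-01  3.71013176e-01  1.54550953e+00  6.10281131e-04
  1.22706810e+00 -1.61511601e+00]
```

View pics/w1.png

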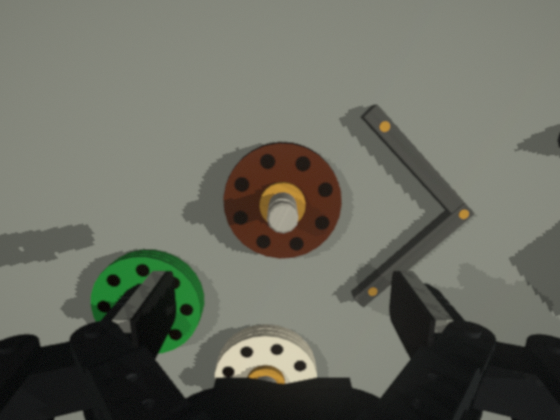

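The wrist view shows the brown reel at (282,200), with its stub top at (284,216), and the inner corner of the stops at (447,213). I'll cross-check these with the wrist depth.

```bash
python3 - <<'E'
from h import *
from scipy.optimize import differential_evolution
P,f=cloud("w1");z=P[...,2];print("table",np.nanmedian(z[20:90,200:350]))
zo=np.nanmedian(z[20:90,200:350])
m=np.zeros(z.shape,bool);m[95:310,340:480]=1
Q=P[m&(z>zo+.009)&(z<zo+.018)]
def d(p):
    c,s=np.cos(p[2]),np.sin(p[2]);q=Q[:,:2]-p[:2];x=q@[c,s];y=q@[-s,c]
    f=lambda x0,x1,y0,y1:np.hypot(np.maximum(np.maximum(x0-x,x-x1),0),np.maximum(np.maximum(y0-y,y-y1),0))
    return np.minimum(np.hypot(x-.055,np.maximum(abs(y)-.062,0)),np.hypot(y-.055,np.maximum(abs(x)-.062,0)))
r=differential_evolution(lambda p:np.mean(np.minimum(d(p),.03)),[(.5,.7),(-.3,-.1),(-.1,.6)],seed=1,tol=1e-8);print("stops",r.x,np.degrees(r.x[2]),r.fun)
print(cv2.minAreaRect((Q[:,:2]*1000).astype(np.float32)))
m[:]=0;m[130:270,210:352]=1
Q=P[m&(z>zo+.055)&(z<.07)];print("stub",Q.mean(0),len(Q))
Q=P[m&(z>zo+.016)&(z<zo+.0225)];print(cv2.minEnclosingCircle((Q[:,:2]*1000).astype(np.float32)))
E
python3 -m crank '[[-0.0015,-0.0007,0.06,0,-0.1,0],[-0.0015,-0.0007,0.1,0,-0.1,0],[-0.0015,-0.0007,0.1236,0,-0.1,0],[-0.0015,-0.0007,0.1236,0,-0.1,0],[-0.0015,-0.0007,0.1236,0,-0.1,0]]'
```

```text
table -0.000749550886700312
stops [ 0.595167   -0.20136867  0.27861642] 15.963544717689542 0.003596175237365474
((596.7843017578125, -200.0947265625), (124.3542251586914, 123.83171081542969), 16.16409683227539)
stub [ 0.55191738 -0.25814236  0.06063202] 766
((552.8355712890625, -258.7551574707031), 47.99342346191406)
clock: 2.78
position: [0.5523, -0.2568, 0.0375]
ee_rot: [0.001, 0.25, 0.968, 0.0]
contact_force: [0.8, -0.2, 0.7]
width: 0.0855
```

```bash
python3 -m crank '[[0,0,0,0,0,0],[0,0,0,0,0,0],[0,0,0,0,0,0],[0,0,0,0,0,0],[0,0,0,0,0,0],[0,0,0,0,0,0],[0,0,0,0,0,0],[0,0,0,0,0,0]]' 0 25; python3 -c "
from h import *
a=np.radians(16.1);x=np.array([np.cos(a),np.sin(a)]);y=np.array([-x[1],x[0]]);o=np.array([.5958,-.2])
go([*o,.0375],61)
go([*(o-.006*(x+y)),.0375],61)"
```

```text
clock: 3.78
position: [0.5523, -0.2571, 0.038]
ee_rot: [0.001, 0.25, 0.968, -0.0]
contact_force: [-2.1, -0.2, 6.0]
width: 0.0207
row [-0.0105, 0.071, 0.0005, 0.0, 0.1, 0.1] dist 0.072
row [-0.0105, 0.0625, 0.0005, 0.0, 0.1, 0.1] dist 0.063
```

```bash
python3 -m crank '[[-0.003,0.015,-0.0005,0,0,0],[-0.006,0.03,-0.0005,0,0,0],[-0.0085,0.045,-0.0005,0,0,0],[-0.0105,0.057,-0.0005,0,0,0],[-0.0105,0.0625,-0.0005,0,0,0],[-0.0105,0.0625,-0.0005,0,0,0],[-0.0105,0.0625,-0.0005,0,0,0]]'; python3 -m crank '[[0,0.003,0,0,0,0],[0,0.005,0,0,0,0],[0,0.006,0,0,0,0],[0,0.006,0,0,0,0]]'; python3 -c "
from h import *
go([.5958,-.2,.0375],61)"
```

```text
clock: 4.65
position: [0.5913, -0.2072, 0.0381]
ee_rot: [0.001, 0.25, 0.968, -0.0]
contact_force: [-0.4, 0.4, -4.2]
width: 0.0208
clock: 5.15
position: [0.5942, -0.2019, 0.0381]
ee_rot: [0.001, 0.25, 0.968, 0.0]
contact_force: [-1.0, 0.6, -2.7]
width: 0.0208
row [-0.0005, 0.0024, 0.0006, 0.0, 0.1, 0.1] dist 0.003
```

```bash
python3 -m crank '[[0,0.0015,0,0,0,0],[0,0.0015,0,0,0,0]]';python3 -m crank '[[0,0.002,0,0,0,0],[0,0.002,0,0,0,0]]';python3 -m crank '[[0,0.002,0,0,0,0],[0,0.002,0,0,0,0]]'
```

```text
clock: 5.4
position: [0.595, -0.2004, 0.0381]
ee_rot: [0.001, 0.25, 0.968, 0.0]
contact_force: [-0.2, -0.2, -2.5]
width: 0.021
clock: 5.65
position: [0.5962, -0.1992, 0.0382]
ee_rot: [0.001, 0.25, 0.968, -0.0]
contact_force: [-1.1, -2.5, -3.9]
width: 0.0209
clock: 5.9
position: [0.5964, -0.1989, 0.0384]
ee_rot: [0.001, 0.249, 0.968, -0.002]
contact_force: [-2.2, -5.8, -2.2]
width: 0.021
```

```bash
python3 -m crank '[[-0.0014,0.0014,0,0,0,0],[-0.0014,0.0014,0,0,0,0]]';python3 -m crank '[[0.001,0.001,0,0,0,0],[0.001,0.001,0,0,0,0]]'
```

```text
clock: 6.15
position: [0.5965, -0.199, 0.0384]
ee_rot: [-0.001, 0.249, 0.969, -0.003]
contact_force: [-4.6, -4.1, -1.6]
width: 0.0207
clock: 6.4
position: [0.5963, -0.1988, 0.0387]
ee_rot: [-0.0, 0.249, 0.969, -0.004]
contact_force: [-1.4, -5.2, -3.4]
width: 0.0208
```

```bash
python3 -m crank '[[0,0,0,0,0,0],[0,0,0,0,0,0],[0,0,0,0,0,0],[0,0,0,0,0,0],[0,0,-0.03,0,0,0],[0,0,-0.08,0,0,0],[0,-0.05,-0.14,0,0,0],[0,-0.05,-0.14,0,0,0],[0,-0.05,-0.14,0,0,0]]' 1; python3 - <<'E'
from h import *
from scipy.optimize import differential_evolution
shot("wrist","w2")
P,f=cloud("w2");z=P[...,2];zo=np.nanmedian(z[20:60,150:300]);print(zo)
a=np.radians(16.1)
# image shown for eyes
Z=load("w2")
print(proj("w2",[.5964,-.1989,.062]), proj("w2",[.5964,-.1989,.02]))
Q=P[(z>.055)&(z<.07)&(np.hypot(P[...,0]-.596,P[...,1]+.199)<.03)];print("stub",Q.mean(0),len(Q))
E
```

```text
clock: 7.52
position: [0.5726, -0.2419, 0.1795]
ee_rot: [0.0, 0.249, 0.968, -0.003]
contact_force: [0.2, 0.2, -1.1]
width: 0.0853
-0.0006759991465955795
(np.float64(350.75069401901686), np.float64(206.66180534892246)) (np.float64(342.14294021199214), np.float64(193.91113993943148))
stub [ 0.59587555 -0.20050934  0.06074575] 665
```

View pics/w2.png

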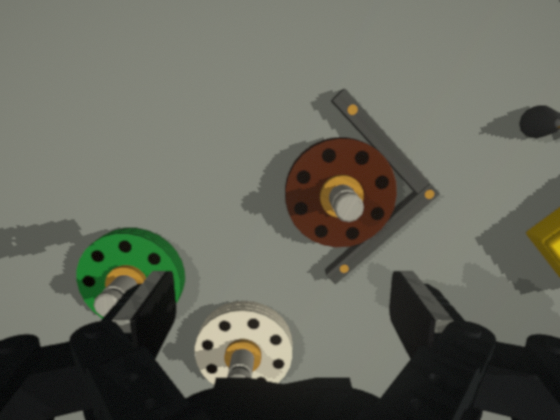

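The reel now sits against both bars in the corner, with its disc at (341,192) and the corner at about (417,195). I'll enlarge that spot and move over to the pliers.

```bash
python3 - <<'E'
from h import *
f=load("w2")["f"];cv2.imwrite("pics/c2.png",cv2.resize(f[120:270,280:445],None,fx=3.8,fy=3.8,interpolation=2))
go([.5726,-.2419,.29],76.9);go([.56,.20,.29],76.9)
E
```

```text
row [-0.0008, -0.0013, -0.1119, -0.4, -0.1, -15.7] dist 0.112
row [0.2233, 0.3797, -0.1141, -0.4, -0.1, -15.7] dist 0.455
```

View pics/c2.png

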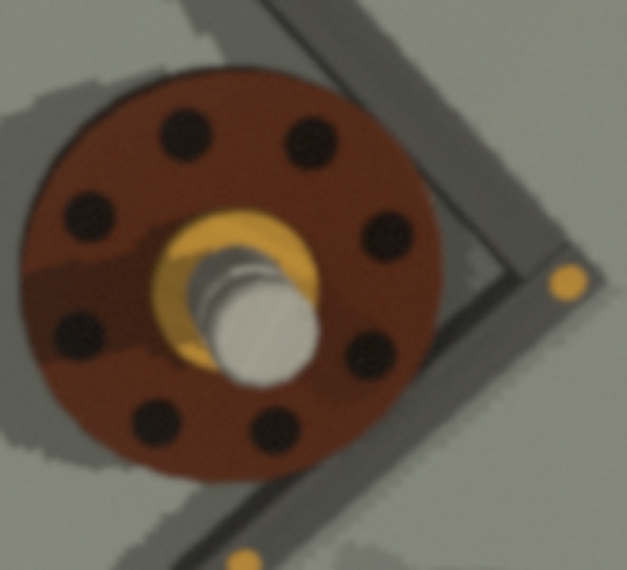

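The rim touches both bars, along (400,140)-(435,190) and near (380,420) in the crop. Next I'll go over the pliers.

```bash
python3 -m crank '[[0,0,-0.06,0,0,-8],[0.03,0.05,-0.114,-0.4,-0.1,-15.7],[0.08,0.13,-0.134,-0.4,-0.1,-15.7],[0.2433,0.4077,-0.134,-0.4,-0.1,-15.7],[0.2433,0.4077,-0.134,-0.4,-0.1,-15.7],[0.2433,0.4077,-0.134,-0.4,-0.1,-15.7],[0.2433,0.4077,-0.134,-0.4,-0.1,-15.7],[0.2433,0.4077,-0.134,-0.4,-0.1,-15.7],[0.2433,0.4077,-0.134,-0.4,-0.1,-15.7],[0.2433,0.4077,-0.134,-0.4,-0.1,-15.7],[0.2433,0.4077,-0.134,-0.4,-0.1,-15.7]]'; python3 - <<'E'
from h import *
shot("wrist","w3")
P,f=cloud("w3");z=P[...,2];
m=np.hypot(P[...,0]-.603,P[...,1]-.219)<.09
for a,b in((.004,.012),(.06,.074),(.076,.087),(.10,.15),(.13,.15)):
    t=m&(z>a)&(z<b);Q=P[t]
    print(a,b,len(Q),Q.mean(0),cv2.minAreaRect((Q[:,:2]*1000).astype(np.float32)))
E
```

```text
clock: 8.95
position: [0.5552, 0.2345, 0.3075]
ee_rot: [-0.002, 0.114, 0.994, -0.001]
contact_force: [-0.2, 0.0, -1.1]
width: 0.0855
0.004 0.012 3427 [0.59023168 0.22216896 0.00715053] ((603.6904296875, 218.3803253173828), (109.9991455078125, 89.66294860839844), 77.07526397705078)
0.06 0.074 201 [0.59569612 0.21995756 0.06875609] ((600.385498046875, 219.02154541015625), (87.60908508300781, 21.68622589111328), 74.60057067871094)
0.076 0.087 1034 [0.6021267  0.21929731 0.08011984] ((603.9708251953125, 218.4072265625), (88.01252746582031, 25.55858612060547), 76.79783630371094)
0.1 0.15 636 [0.60187226 0.21797765 0.12358211] ((604.0126342773438, 218.3815155029297), (70.2744369506836, 16.560606002807617), 76.9935073852539)
0.13 0.15 276 [0.60343029 0.21821066 0.13389308] ((604.2569580078125, 218.33641052246094), (70.25257873535156, 16.363351821899414), 76.70354461669922)
```

View pics/w3.png

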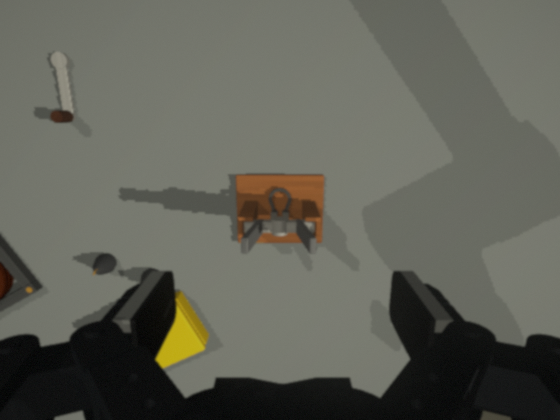

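The pliers stand at (280,215), clip side up in the image (world -x). I'll descend over the handles.

```bash
python3 -c "
from h import *
go([.604,.2184,.17],76.9);go([.604,.2184,.100],76.9)"
```

```text
row [-0.051, -0.0037, 0.1379, -0.1, -0.1, -0.0] dist 0.147
row [-0.0512, -0.0036, 0.2079, -0.1, -0.1, -0.0] dist 0.214
```

```bash
python3 -m crank '[[-0.03,-0.0037,0.04,-0.1,-0.1,0],[-0.051,-0.0037,0.09,-0.1,-0.1,0],[-0.051,-0.0037,0.11,-0.1,-0.1,0],[-0.051,-0.0037,0.135,-0.1,-0.1,0],[-0.051,-0.0037,0.16,-0.1,-0.1,0],[-0.0512,-0.0036,0.19,-0.1,-0.1,0],[-0.0512,-0.0036,0.2079,-0.1,-0.1,0],[-0.0512,-0.0036,0.2079,-0.1,-0.1,0],[-0.0512,-0.0036,0.2079,-0.1,-0.1,0]]'; python3 -c "
from h import *
shot('scene','s2');go([.604,.2184,.100],76.9)
f=load('s2')['f'];cv2.imwrite('pics/c3.png',cv2.resize(f[80:230,290:410],None,fx=4,fy=4,interpolation=2))"
```

```text
clock: 10.12
position: [0.6047, 0.2176, 0.1007]
ee_rot: [0.0, 0.115, 0.993, 0.0]
contact_force: [-0.0, 0.1, 0.3]
width: 0.0855
row [0.001, 0.0003, 0.0011, 0.1, 0.1, -0.1] dist 0.002
```

View pics/c3.png

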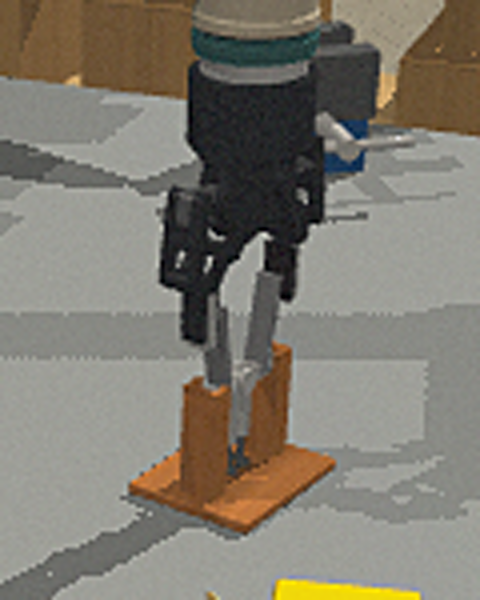

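The open fingers straddle the handles, at (195,310) and (285,270). I'll squeeze with 35 N.

```bash
python3 -m crank '[[0.0007,-0.0005,0,0,0,0],[0.0007,-0.0005,0,0,0,0],[0.0007,-0.0005,0,0,0,0],[0.0007,-0.0005,0,0,0,0],[0.0007,-0.0005,0,0,0,0],[0.0007,-0.0005,0,0,0,0],[0.0007,-0.0005,0,0,0,0],[0.0007,-0.0005,0,0,0,0],[0.0007,-0.0005,0,0,0,0]]' 0 35
```

```text
clock: 11.3
position: [0.6079, 0.2179, 0.1072]
ee_rot: [0.006, 0.114, 0.993, 0.002]
contact_force: [-0.5, -1.6, 19.1]
width: 0.047
```

```bash
python3 -m crank '[[0,0,-0.003,0,0,0],[0,0,-0.006,0,0,0],[0,0,-0.01,0,0,0],[0,0,-0.01,0,0,0]]'; python3 -c "
from h import *
go([.6055,.218,.20],76.9);go([.6055,.218,.29],76.9)"
```

```text
clock: 11.8
position: [0.6076, 0.2178, 0.1169]
ee_rot: [0.006, 0.114, 0.993, 0.002]
contact_force: [-1.0, 0.8, -1.9]
width: 0.0456
row [0.0012, 0.0001, -0.0831, 0.3, 0.6, -0.0] dist 0.083
row [0.0002, 0.0005, -0.1731, 0.3, 0.6, -0.0] dist 0.173
```

```bash
python3 -m crank '[[0.0003,0,-0.04,0.3,0.6,0],[0.0006,0,-0.08,0.3,0.6,0],[0.0002,0,-0.13,0.3,0.6,0],[0.0002,0,-0.173,0.3,0.6,0],[0.0002,0,-0.173,0.3,0.6,0],[0.0002,0,-0.173,0.3,0.6,0]]'; python3 - <<'E'
from h import *
shot("wrist","w4");shot("scene","s3");s=manip.get_state();print(s["ee_rot"],s["position"])
f=load("w4")["f"];d=load("w4")["d"]
g=load("s3")["f"]
A=cv2.resize(f[130:420,130:430],None,fx=1.5,fy=1.5);u,v=map(int,proj("s3",s["position"]));v0=max(0,v-70);B=cv2.resize(g[v0:v0+130,u-55:u+55],None,fx=3.3,fy=3.3,interpolation=2);h=min(A.shape[0],B.shape[0])
cv2.imwrite("pics/c4.png",np.hstack([A[:h],B[:h]])[:, :800])
E
```

```text
clock: 12.55
position: [0.6047, 0.2173, 0.2883]
ee_rot: [-0.001, 0.114, 0.993, -0.001]
contact_force: [0.1, -0.6, -1.9]
width: 0.0455
[-0.00184361  0.11441137  0.9934311  -0.00113368] [0.60438804 0.21721808 0.28735542]
```

View pics/c4.png

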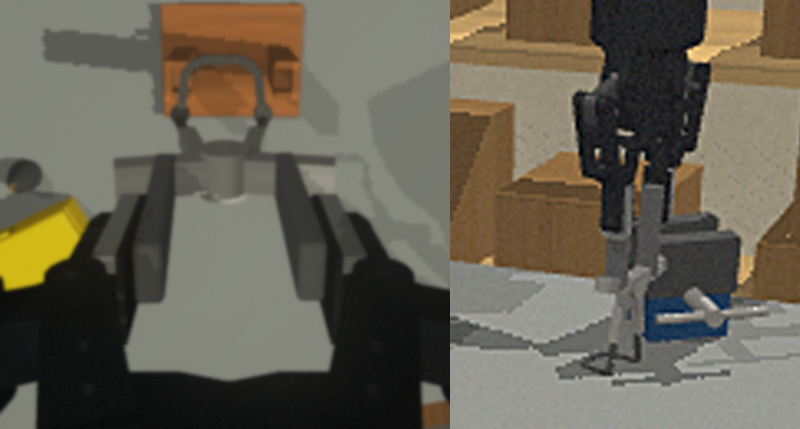

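The pliers are fully squeezed and out of the stand. The spread clip shows at about (222,90) in the left crop. I'll measure the clip and pivot in world axes from the wrist depth.

```bash
python3 - <<'E'
from h import *
P,f=cloud("w4");s=manip.get_state();A=rot(s["ee_rot"]).as_matrix();L=(P-s["position"])@A  # tool frame at now ~ same
m=np.zeros(L.shape[:2],bool);m[150:235,235:325]=1
zz=L[...,2];Q=L[m&(zz<.14)&(zz>0.0)]
print("hist z",np.histogram(Q[:,2],bins=np.arange(0,.14,.01)))
C=Q[(Q[:,2]>.075)&(Q[:,2]<.095)]
print("n",len(C),C.min(0),C.max(0),"med z",np.median(C[:,2]))
c=np.percentile(C,[1,99],axis=0);print(c.round(4))
# plane fit of clip top
X=np.c_[C[:,0],C[:,1],np.ones(len(C))];k=np.linalg.lstsq(X,C[:,2],rcond=None)[0];print("plane slope",k, np.std(C[:,2]-X@k))
for x0 in np.arange(C[:,0].min(),C[:,0].max(),.004):
    q=C[(C[:,0]>=x0)&(C[:,0]<x0+.004)]
    print(round(x0,3),len(q),q[:,1].min().round(4),q[:,1].max().round(4),np.median(q[:,2]).round(4))
E
```

```text
hist z (array([  0,   0,  96, 390, 111, 147, 171,  88,  55, 879,   3,   0,   0,
         0]), array([0.  , 0.01, 0.02, 0.03, 0.04, 0.05, 0.06, 0.07, 0.08, 0.09, 0.1 ,
       0.11, 0.12, 0.13, 0.14]))
n 132 [ 0.0013392  -0.02729202  0.07521795] [0.03064018 0.01688787 0.09497375] med z 0.08961726788680115
[[ 0.0018 -0.026   0.0755]
 [ 0.0306  0.0167  0.095 ]]
plane slope [ 0.29744163 -0.06509912  0.08565733] 0.005339407610293282
0.001 90 -0.026 0.0169 0.0889
0.005 19 -0.0273 0.015 0.0764
0.009 2 -0.0224 -0.0205 0.0948
0.013 3 -0.0224 -0.0203 0.0947
0.017 1 -0.023 -0.023 0.0947
0.021 7 -0.0215 -0.0168 0.0946
0.025 4 -0.0188 0.0091 0.0948
0.029 6 -0.0128 0.0024 0.0948
```

```bash
python3 - <<'E'
from h import *
P,f=cloud("w4");s=manip.get_state();A=rot(s["ee_rot"]).as_matrix();L=(P-s["position"])@A
m=np.zeros(L.shape[:2],bool);m[150:235,235:325]=1
zz=L[...,2];C=L[m&(zz>.09)&(zz<.102)]
X=np.c_[C[:,0],C[:,1],np.ones(len(C))];k=np.linalg.lstsq(X,C[:,2],rcond=None)[0];print(len(C),"plane",k,np.std(C[:,2]-X@k),np.median(C[:,2]))
for x0 in np.arange(-.014,.036,.004):
    q=C[(C[:,0]>=x0)&(C[:,0]<x0+.004)]
    if len(q): y=np.sort(q[:,1]);g=np.diff(y);i=g.argmax();print(round(x0,3),len(q),y[0].round(4),y[-1].round(4),"gap",y[i].round(4),y[i+1].round(4),np.median(q[:,2]).round(4))
print("outer x",C[:,0].max())
# shoulders/pivot z: y extents at z .02-.045
q=L[m&(zz>.02)&(zz<.05)];print("pivot region",q.min(0),q.max(0))
E
```

```text
882 plane [0.00788461 0.03016498 0.0963895 ] 0.0011396814352911018 0.0964868513604963
-0.002 3 -0.0255 0.0178 gap -0.0244 0.0178 0.0957
0.002 124 -0.0269 0.0191 gap -0.0187 0.0109 0.0964
0.006 134 -0.0273 0.0191 gap -0.0185 0.0108 0.0969
0.01 68 -0.024 0.0163 gap -0.0199 0.0121 0.0968
0.014 70 -0.0232 0.0155 gap -0.0191 0.0113 0.0967
0.018 75 -0.0231 0.0154 gap -0.019 0.0112 0.0963
0.022 82 -0.0222 0.0146 gap -0.0168 0.0092 0.0965
0.026 165 -0.0209 0.0133 gap 0.0125 0.0133 0.0962
0.03 161 -0.0175 0.0098 gap -0.0169 -0.0162 0.0964
outer x 0.033202342721335806
pivot region [ 0.00332993 -0.02463898  0.02626828] [0.01041878 0.02061083 0.04993712]
```

```bash
python3 - <<'E'
from h import *
P,f=cloud("w4")
z=P[...,2];m=(abs(z)<.008);m[:,400:]=0;Q=P[m];X=np.c_[Q[:,:2],np.ones(len(Q))];print("table w4",len(Q),np.linalg.lstsq(X,Q[:,2],rcond=None)[0])
s=manip.get_state();A=rot(s["ee_rot"]);print("tool z",A.apply([0,0,1]))
go([.610,-.2027,.2],76.9)
E
```

```text
table w4 118465 [-9.07872045e-04  8.94612997e-04 -2.74789602e-05]
tool z [-0.00392241 -0.00183062 -0.99999063]
row [-0.1012, -0.4074, 0.0881, -0.2, -0.2, -0.0] dist 0.429
```

```bash
python3 -m crank '[[-0.025,-0.1,0,-0.5,0,0],[-0.05,-0.2,0,-1.0,0,0],[-0.05,-0.2,0,-1.0,0,0],[-0.05,-0.2,0,-1.0,0,0],[-0.1012,-0.4074,0.02,-1.9,0,0],[-0.1012,-0.4074,0.02,-1.9,0,0],[-0.1012,-0.4074,0.02,-1.9,0,0],[-0.1012,-0.4074,0.02,-1.9,0,0],[-0.1012,-0.4074,0.06,-1.9,0,0],[-0.1012,-0.4074,0.0881,-1.9,0,0],[-0.1012,-0.4074,0.0881,-1.9,0,0],[-0.1012,-0.4074,0.0881,-1.9,0,0]]'; cat > m.py <<'E'
from h import *
import sys
def measure(fn,show=True):
    shot("wrist",fn)
    P,f=cloud(fn);s=manip.get_state();A=rot(s["ee_rot"]).as_matrix();L=(P-s["position"])@A
    u0,v0=proj(fn,s["position"]+A@[.014,0,.097]);m=np.zeros(L.shape[:2],bool);m[int(v0)-40:int(v0)+40,int(u0)-45:int(u0)+45]=1
    zz=L[...,2];C=P[m&(zz>.09)&(zz<.102)]
    X=np.c_[C[:,:2],np.ones(len(C))];k=np.linalg.lstsq(X,C[:,2],rcond=None)[0]
    l=(C-s["position"])@A; ring=l[(l[:,0]>.012)&(l[:,0]<.022)]
    cy=(np.percentile(ring[:,1],2)+np.percentile(ring[:,1],98))/2; cx=l[:,0].max()-.019
    w=s["position"]+A@[cx,cy,np.median(l[:,2])+.0015]
    print("clip n",len(C),"world slope",k[:2].round(4),"tool c",cx.round(4),cy.round(4),np.median(l[:,2]).round(4),"world c",w.round(4))
    m=np.hypot(P[...,0]-.596,P[...,1]+.2)<.03; z=P[...,2]
    Q=P[m&(z>.057)&(z<.066)];
    if len(Q)>20: print("stub top",len(Q),Q.mean(0).round(4),cv2.minEnclosingCircle((Q[:,:2]*1000).astype(np.float32)))
    print(s["position"],s["ee_rot"],s["contact_force"].round(1),s["width"])
measure(sys.argv[1])
E
python3 m.py w5; python3 -c "
from h import *
cv2.imwrite('pics/c5.png',cv2.resize(load('w5')['f'][80:300,160:440],None,fx=2.5,fy=2.5))"
```

```text
clock: 14.15
position: [0.6106, -0.2024, 0.2005]
ee_rot: [0.0, 0.114, 0.993, 0.015]
contact_force: [-0.0, 0.3, -1.5]
width: 0.0454
clip n 896 world slope [0.0202 0.0019] tool c 0.0152 -0.0036 0.0983 world c [ 0.5959 -0.1997  0.1014]
stub top 529 [ 0.5971 -0.2007  0.061 ] ((596.7305297851562, -200.6352996826172), 10.889901161193848)
[ 0.61094872 -0.20258766  0.20122123] [0.00112505 0.11412516 0.99335128 0.01508061] [-0.3 -0.5 -1.6] 0.045038057522886116
```

View pics/c5.png

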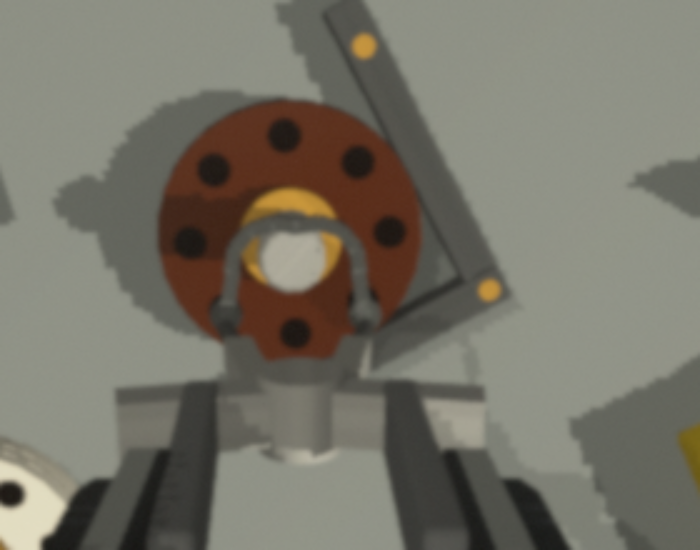

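The spread clip is almost over the stub, which is at (293,260). I'll recheck the tilt using only the ring points.

```bash
python3 - <<'E'
from h import *
for fn,pos,q in(("w5",[.61095,-.20259,.20122],[.001125,.11412,.99335,.01508]),("w4",[.60439,.21722,.28736],[-.00184,.11441,.99343,-.00113])):
    P,f=cloud(fn);A=rot(q).as_matrix();L=(P-pos)@A
    u0,v0=proj(fn,pos+A@[.014,0,.097]);m=np.zeros(L.shape[:2],bool);m[int(v0)-40:int(v0)+40,int(u0)-45:int(u0)+45]=1
    z=L[...,2];C=P[m&(z>.09)&(z<.104)&(L[...,0]>.010)];X=np.c_[C[:,:2]-C[:,:2].mean(0),np.ones(len(C))]
    for i in range(3):
        k=np.linalg.lstsq(X,C[:,2],rcond=None)[0];r=C[:,2]-X@k;ok=abs(r)<2.0*r.std();C,X=C[ok],X[ok]
    print(fn,"ring slope world",k.round(4),len(C),r.std())
    # body side faces: shoulder front normal? pivot cylinder etc: shoulder top line
    m=(z>.005)&(z<.04)&(abs(L[...,1])<.037)&(L[...,0]>.003)&(L[...,0]<.02);Q=L[m]
    # front face x vs z of handles/shoulder
    if len(Q)>30:
        X=np.c_[Q[:,2],np.ones(len(Q))]; print("face x(z)",np.linalg.lstsq(X,Q[:,0],rcond=None)[0],len(Q),Q[:,2].min(),Q[:,2].max())
E
```

```text
w5 ring slope world [-0.0141  0.0099  0.103 ] 582 0.0005877449649720097
face x(z) [-0.02938439  0.00837827] 2692 0.005022680847866661 0.039995709329248424
w4 ring slope world [-0.0295 -0.0269  0.191 ] 556 0.0006132576254859664
face x(z) [-0.01828818  0.00755029] 2542 0.005006316873713993 0.03993663437890019
```

```bash
python3 -c "
from h import *
A=rot(manip.get_state()['ee_rot'])
for dz in(-.030,-.0525): print(A.inv().apply([.001,-.0009,dz]).round(4))"
```

```text
[-0.0012 -0.0016  0.03  ]
[-0.0012 -0.0022  0.0525]
```

```bash
python3 -m crank '[[-0.0012,-0.0012,0.015,0,0,0],[-0.0012,-0.0016,0.028,0,0,0],[-0.0012,-0.0016,0.03,0,0,0],[-0.0012,-0.0016,0.03,0,0,0]]'; python3 m.py w6
```

```text
clock: 14.7
position: [0.6118, -0.2035, 0.1708]
ee_rot: [0.001, 0.114, 0.993, 0.015]
contact_force: [0.3, -0.6, -1.1]
width: 0.0454
clip n 895 world slope [ 0.0205 -0.0034] tool c 0.0149 -0.0039 0.0979 world c [ 0.5972 -0.201   0.0717]
stub top 705 [ 0.5964 -0.2004  0.0609] ((596.7959594726562, -200.54872131347656), 10.916370391845703)
[ 0.61204592 -0.20355098  0.17121195] [0.00118863 0.11411593 0.99335236 0.01507401] [ 0.6  0.4 -2.5] 0.04533701385093801
```

```bash
python3 -m crank '[[0.0002,0.0004,0.006,0,0,0],[0.0002,0.0003,0.011,0,0,0],[0.0002,0.0003,0.011,0,0,0],[0.0002,0.0003,0.011,0,0,0]]'; python3 -c "
from h import *
A=rot(manip.get_state()['ee_rot'])
print(A.inv().apply([0,0,-.0115]).round(4))"
```

```text
clock: 15.25
position: [0.612, -0.2029, 0.1602]
ee_rot: [0.001, 0.114, 0.993, 0.015]
contact_force: [-0.1, -0.3, -1.3]
width: 0.0451
[-0.     -0.0003  0.0115]
```

```bash
python3 -m crank '[[0,-0.0001,0.004,0,0,0],[0,-0.0002,0.008,0,0,0],[0,-0.0003,0.0118,0,0,0],[0,-0.0003,0.0118,0,0,0],[0,-0.0003,0.0118,0,0,0]]'; python3 m.py w7; python3 -c "
from h import *
shot('scene','s4')
a=cv2.resize(load('w7')['f'][90:310,190:400],None,fx=2,fy=2,interpolation=2);u,v=map(int,proj('s4',[.596,-.2,.06]))
b=cv2.resize(load('s4')['f'][v-60:v+50,u-45:u+45],None,fx=4,fy=4,interpolation=2)
cv2.imwrite('pics/c6.png',np.hstack([a[:440],b[:440]]))"
```

```text
clock: 15.88
position: [0.6121, -0.2029, 0.1485]
ee_rot: [0.001, 0.114, 0.993, 0.015]
contact_force: [0.8, -0.0, -1.1]
width: 0.0453
clip n 984 world slope [0.0088 0.002 ] tool c 0.0147 -0.0037 0.0975 world c [ 0.5976 -0.2003  0.0494]
stub top 895 [ 0.597  -0.2006  0.061 ] ((605.9833984375, -202.59666442871094), 20.18519401550293)
[ 0.61214028 -0.20296165  0.1485273 ] [0.00133954 0.11417502 0.99334612 0.0150254 ] [-0.4  0.2 -1. ] 0.04572211545092109
```

View pics/c6.png

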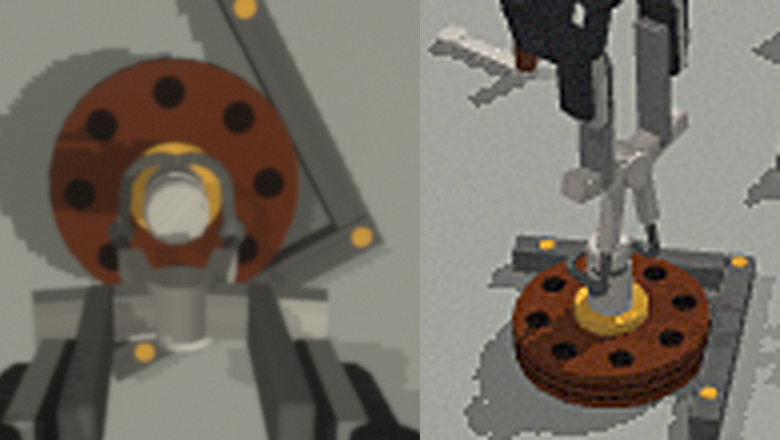

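The clip encircles the stub at (178,205) at groove level, and the reel is still in the corner. I'll do one settling hold, then hand in.

```bash
python3 -m crank '[[-0.0,0,0,0,0,0],[0,0,0,0,0,0],[0,0,0,0,0,0],[0,0,0,0,0,0]]' && python3 m.py w8 && python3 -c "
from rig import job
print(job.sign_off())"
```

```text
clock: 16.48
position: [0.6122, -0.203, 0.1486]
ee_rot: [0.001, 0.114, 0.993, 0.015]
contact_force: [1.0, -0.4, -2.2]
width: 0.0456
clip n 971 world slope [0.01   0.0042] tool c 0.0146 -0.0038 0.0975 world c [ 0.5976 -0.2004  0.0496]
stub top 896 [ 0.597  -0.2007  0.0609] ((606.0750732421875, -202.6786651611328), 20.25808334350586)
[ 0.61216436 -0.20294856  0.14861112] [0.00140986 0.11413602 0.99335104 0.01498996] [ 0.4  0.4 -2.2] 0.04513576854706077
the job is handed in; nothing more can be done
None
```

The job is handed in at about 16.5 s on the robot clock. The sign-off reported no verdict.

**What I did:** I gripped the reel by its stub and pushed it diagonally into the corner until both bars pushed back with roughly 4–5 N each. I then took the pliers out of the stand by their handles and squeezed them with 35 N. I corrected a 1.7° lean in the grip and lowered the spread clip over the stub.

**Last checks:**
- **Clip height:** the wrist camera read 49.6 mm. It was reading about 1 mm low, so the true height is about 50.5 mm against the groove's 50 mm.
- **Clip centring:** within about 0.7 mm of the stub axis, against about 3 mm of clearance.
- **Contact:** about 2 N at the wrist, close to the pliers' own weight, so the clip is not leaning on the reel.
- **Reel:** its position was unchanged, with the rim against both bars.
- **Upright:** the remaining lean of the pliers came out at about 1° or less. Estimates from different parts of the clip varied by about 1°.

**Disagreements and gaps:**
- **Jaw opening:** the gripper reads 45–46 mm where 48 mm was expected for full squeeze. It also read about 1 mm under on the 22 mm stub. The clip looked fully spread in the images.
- **Lure box, sinkers and crank:** the arm passed well above or clear of them, but I did not measure their positions again at the end.

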